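# Press the last jigsaw piece home and slide the cover shut

## Task

One piece is missing from the wooden jigsaw on the board: take the loose piece that fits the gap (the one with round knobs on two opposite sides), set it in and press it down firmly until it is fully home and flush with its neighbours. Then slide the clear acrylic cover along its rails over the puzzle until it is fully shut. Leave the stray corner piece and the other things on the table where they are.

Things in the scene. Friction and masses are not known exactly. Their poses are not given: they have to be found in the camera images.
- board: Birch puzzle board, 222 x 404 mm, fixed. Origin: centre of its underside, on the table; y runs along its two aluminium rails, x across it, away from the robot, z up. Its -y half holds a 4 x 4 jigsaw of 14 mm thick pieces whose face is 22 mm above the table; its +y half is an empty sorting bay. Rails and end stops stand 33 mm above the table; the rails' lips begin 95 mm either side of the centre line.
- gap (a point): Gap of the missing piece: centre of its flat floor, 8 mm above the table and 14 mm below the puzzle's face; axes as the board's. It has the piece's outline, 1.5 mm wider all round, top edges eased 1 mm: pockets for the piece's knobs at its +x and -x sides, the neighbours' knobs poking in at +y and -y. The piece fits two ways, half a turn apart.
- piece: Missing piece, loose and flat on the table: wood, 14 mm thick, 25 g, body 43 x 43 mm, a round knob (10 mm wide, 10.5 mm out) on its +x and -x sides, a round socket (mouth 10 mm) in its flat +y and -y sides. Lower edges bevelled 1.5 mm. Origin: centre of its underside. Pinch it across the flat sides by its upper half: fingers cannot enter the gap beside it, so it is let go part-way in and then pressed.
- stray: Stray corner piece of another, bigger puzzle: same wood, 14 mm thick, body 54 x 54 mm, one knob on its +x side, one socket in its +y side, the other two sides straight. Not to be moved. Origin: centre of its underside.
- cover (a joint): Clear acrylic cover, 206 x 184 x 4 mm, in the rails, in m: 0 = fully shut over the puzzle against its stop, grows as it slides towards the board's +y, 0.186 = fully open over the bay. It starts open, clear of the gap, slides with about 1.5 N of friction and stays where it is left. Its underside runs 3 mm above the puzzle's face, so a piece standing proud stops it.
- pull (a point): Top centre of the cover's birch pull, 51 mm above the table: an upright bar 12 mm thick (along the board's y), 70 mm long (along the board's x), standing 22 mm above the acrylic, whose upper face is 29 mm above the table. It is 16 mm from the cover's +y edge and moves with the cover.
- loupe: Brass stand loupe, 44 mm across, 36 mm tall. Bystander. Origin: centre of its underside.
- tumbler: Glass tumbler of pencils, 72 mm across, about 190 mm tall with the pencils. Bystander. Origin: centre of its underside.
- tin: Green tin with its lid on, 89 x 129 x 49 mm. Bystander. Origin: centre of its underside.
- reference: Thin wooden reference board (150 x 120 x 4 mm) held upright by a steel spring clip on a round 84 mm foot, 184 mm tall. Bystander. Origin: centre of its foot's underside.
Mind the look-alikes: they are no part of the job. What is shaped like the piece but black or pink is not meant.

How it is judged:
By the outcome, as a careful person would: the job done as asked, in the order asked, and still so for the second after the job is handed in, with the robot touching nothing.
It also fails if it takes over 67 s, if anything falls off the work surface, if the arm or the gripper's body presses on something with over 40 N, if the wrist force passes 120 N, or if a joint passes its speed limit or range.

## Robot

A 7-joint arm with a two-finger parallel gripper is mounted at the origin on the work surface. World frame = base frame: x ahead of the robot, y to its left, z up, the work surface at z = 0. Lengths are in m, angles in degrees, forces in N, time in s.
With the tool pointing down it reaches from about 0.425 to 0.875 m from the base axis. Payload 4.7 kg.
Tool frame: the origin (TCP) lies on the front face of the gripper's body, between the roots of the fingers; the fingertips stand 70 mm ahead of it and the grasp point (between the pads) lies 51 mm ahead of it (tip_extent is the distance from the TCP to the fingertips, in m); z points along the fingers, y is the direction in which the jaws open and shut (so a half turn about z gives the same grasp; the last joint's range is limited). The gripper opens to 87 mm and grips with 3 to 60 N. Pads are 19 mm wide; open, the fingers measure 117 mm over their backs; the gripper's body (75 mm by 190 mm) begins 51 mm behind the grasp point.
Start: joints at [71.454, 18.392, -4.016, 83.108, 1.295, 78.541, -3.26], TCP at [0.215, -0.613, 0.292] pointing down, gripper open.
Joint ranges: [-163.93, 163.93], [-17.29, 119.83], [-79.2, 71.16], [3.27, 140.29], [-89.18, 269.18], [5.43, 117.66], [-154.24, 154.24]. Speed limits (degrees/s): [147.25, 147.25, 180, 180, 180, 180, 180].

## Interface

Orientations are given as [roll, pitch, yaw] about the fixed x, y, z axes, in that order (R = Rz(yaw) Ry(pitch) Rx(roll)).
In Python, from cell import * gives the robot as it stands.
- The arm moves only by the tool carry_out, never from a script. Its argument "increments" is text: rows parted by semicolons, each of 7 numbers parted by spaces: the opening, from 0 (shut) to 1 (fully open), then the shift along the tool's x, y, z in m, then the turn, a rotation vector about the tool's x, y, z in degrees. A call has 1 to 20 rows; each row shifts and turns the pose as measured when the row begins, along the tool's axes as they then stand; what a row does not reach is not made up. A row lasts 1/8 s, in which the tool goes at most 62.5 mm and 10.7 degrees, less where a joint would pass 70% of its speed; a pose out of reach is approached as far as the arm can. A call is refused whole if a number of a shift passes 0.0625 or a number of a turn 10.7, either way. A call with a gripper value outside its range is refused whole. The fingers move at their own pace and stop on an object; "force" is the grip in N (left out, the last holds). Time passes only in rows, so rows that do not move let the fingers close. It gives the time, the measured TCP pose, the force and the opening at its end, in the units of the state.
- get_obs(): the state, without advancing time (a new reading comes with each control period).
- read_camera(name): name is "side" or "top" or "wrist"; returns a dict with "img" (420x560x3 uint8, blue, green, red), "fx", "fy", "cx", "cy" (pixels), "k1" (the pictures are not rectified: a ray, as slopes to the right and down, at radius r is drawn at 1 + k1 r^2 times it, then the intrinsics apply), "world_from_camera" (4x4, takes a point from camera to world coordinates). Camera axes: x right, y down, z forward; pixel columns grow to the right and rows downward; lengths in m; the calibration is good to about 2 mm. A picture is of the moment at which its call begins. There is no depth.
- sign_off(): hands the job in, once; it reports no verdict.
Trained networks look in a picture, given as the dict that the camera call returned (one of the last four; its "shot" number tells which), for a name from the list of things; names that differ only in an ending like _2 or _b are one class to them, and where a whole thing is asked for, a point or a joint stands for the part that bears it (a point fixed in the world has none). Each returns a list of dicts, best first, with "confidence" (0 to 1); they miss things now and then, are a little off and sometimes report something else, mostly with a low value. They report only what shows in the picture. A call takes as long as a camera call. They do not tell look-alikes from the thing itself.
- masks_of(target, picture): "pixels" (420x560 bool, what is visible of it) and "bbox" ([left, top, right, bottom] in pixels, round what is visible of it).
The state is a dict: "time_s": time; "qpos": joint angles; "joint_velocities": joint speeds; "effort": joint torques, N m; "tool_pos": TCP position; "tool_rot": TCP orientation; "force": force on the tool from outside, world axes, zero at the start; "wrist_torque": the same for the moment, N m; "grip_width": finger opening in m.
Only numpy, scipy, OpenCV 4.12 (cv2) and the standard library are available. Lean on these libraries where they do the work, as an engineer would, in place of code of your own. Each camera call takes 0.05 s, during which the arm holds its last target.

## Working session

There is one attempt and no reset: what is moved stays moved. The work goes in short steps, Python scripts to look and compute and a tool call to move; the robot and the scene stay as the last step left them, time stands still between calls to the robot, and variables do not carry over. Pictures are saved under pics/ and viewed, and the job is handed in when it is done.

Besides the shell and the picture viewer there is one more tool, called after "Call:" as name(argument=value, ...) on one line, values as JSON. carry_out: Moves the arm, as the interface text tells. Its arguments: {"type":"object","properties":{"increments":{"type":"string"},"force":{"type":"number"}},"required":["increments"]}

```bash
mkdir -p pics; ls; python3 - <<'E'
from cell import *
import cv2
o=get_obs();print({k:o[k] for k in('time_s','tool_pos','tool_rot','force','grip_width')})
for n in('top','side','wrist'):
    p=read_camera(n);cv2.imwrite(f'pics/{n}0.png',p['img']);print(n,p['fx'],p['cx'],p['cy'],p['k1'],p['world_from_camera'])
E
```

```text
pics
{'time_s': 0.0, 'tool_pos': array([ 0.21524407, -0.61287592,  0.29113273]), 'tool_rot': array([-1.79888402e+02,  2.95628313e-03,  1.93552754e+01]), 'force': array([ 0.3684678 ,  0.69780312, -0.50852024]), 'grip_width': 0.08687564969231826}
top 459.2203286889681 286.3069877239676 205.5054150408267 -0.12755323230949223 [[ 0.00703104 -0.9949454   0.10017094  0.39189316]
 [-0.9998659  -0.00551331  0.01542024 -0.01523416]
 [-0.01479003 -0.10026593 -0.99485074  1.53076738]
 [ 0.          0.          0.          1.        ]]
side 456.2186808932578 277.22507930008976 212.13408290513945 -0.1377002183167599 [[ 0.93324429 -0.21159764  0.29031283  0.24575558]
 [-0.35885652 -0.58654665  0.72607508 -0.83672762]
 [ 0.01664625 -0.78178607 -0.62332451  0.77948706]
 [ 0.          0.          0.          1.        ]]
wrist 293.38696793582574 283.9411480813116 210.59632066763882 -0.03659038702227699 [[ 0.3315225  -0.90437862 -0.26868597  0.28937101]
 [-0.94344581 -0.31830263 -0.09270084 -0.58718603]
 [-0.00168679  0.28422306 -0.9587567   0.38501574]
 [ 0.          0.          0.          1.        ]]
```

View pics/top0.png

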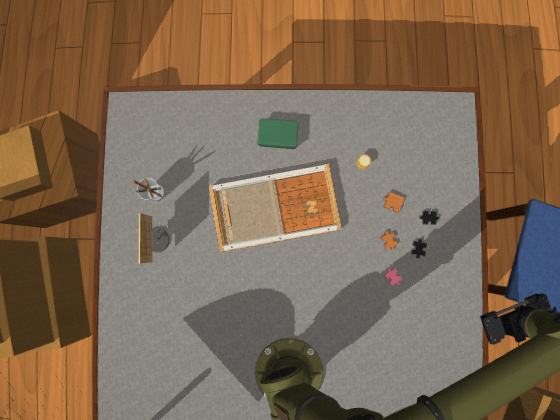

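View pics/side0.png

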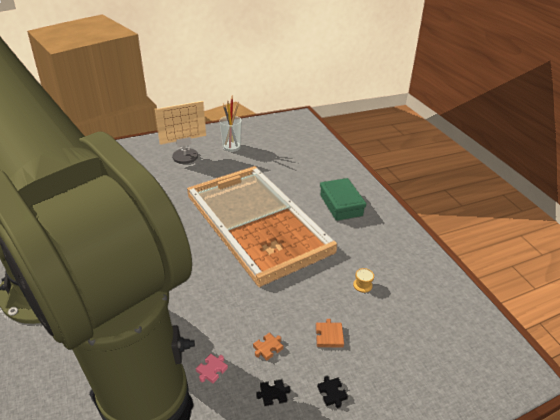

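View pics/wrist0.png

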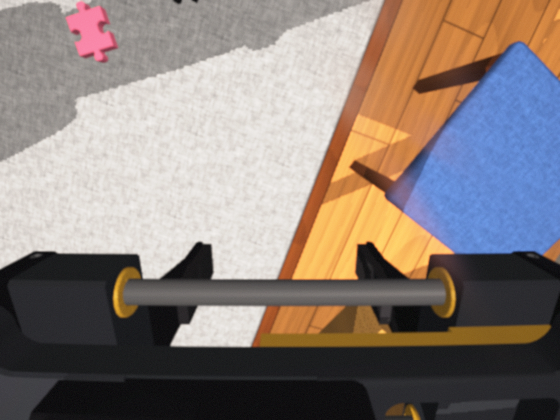

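```bash
cat > h.py <<'E'
import numpy as np, cv2
from cell import *
def K(p): return np.array([[p['fx'],0,p['cx']],[0,p['fy'],p['cy']],[0,0,1.]])
def D(p): return np.array([p['k1'],0,0,0,0.])
def p2w(p,uv,z):
    uv=np.asarray(uv,float).reshape(-1,1,2)
    # model: distorted = (1+k1 r^2)*ray, = OpenCV radial
    n=cv2.undistortPoints(uv,K(p),D(p),criteria=(3,50,1e-10)) if False else cv2.undistortPointsIter(uv,K(p),D(p),None,None,(3,50,1e-10))
    n=n.reshape(-1,2); T=p['world_from_camera']
    d=np.c_[n,np.ones(len(n))]@T[:3,:3].T; o=T[:3,3]
    return o+d*((z-o[2])/d[:,2])[:,None]
def w2p(p,X):
    T=np.linalg.inv(p['world_from_camera']); X=np.asarray(X,float).reshape(-1,3)
    return cv2.projectPoints(X,cv2.Rodrigues(T[:3,:3])[0],T[:3,3],K(p),D(p))[0].reshape(-1,2)
def cen(m): ys,xs=np.nonzero(m); return xs.mean(),ys.mean()
def st():
    o=get_obs();print('t',o['time_s'],'pos',np.round(o['tool_pos'],4),'rot',np.round(o['tool_rot'],2),'F',np.round(o['force'],2),'w',round(o['grip_width'],4));return o
E
python3 - <<'E'
from h import *
p=read_camera('top')
for n,z in(('piece',.007),('stray',.007),('gap',.022),('board',.02),('pull',.04),('loupe',.02),('tumbler',.05),('tin',.03),('reference',.1)):
    for r in masks_of(n,p)[:4]:
        c=cen(r['pixels']);print(n,round(r['confidence'],2),np.round(r['bbox']),np.round(c,1),np.round(p2w(p,c,z)[0],3))
im=p['img'][140:290,190:450];cv2.imwrite('pics/top0z.png',cv2.resize(im,None,fx=3,fy=3,interpolation=cv2.INTER_CUBIC))
E
```

```text
piece 0.7 [412. 242. 426. 257.] [418.9 248.2] [ 0.405 -0.434  0.007]
piece 0.58 [382. 230. 396. 247.] [388.8 240.4] [ 0.431 -0.333  0.007]
piece 0.53 [423. 213. 439. 225.] [429.1 217.2] [ 0.509 -0.471  0.007]
piece 0.49 [385. 270. 403. 284.] [393.  276.3] [ 0.312 -0.346  0.007]
stray 0.86 [384. 193. 404. 211.] [393.3 201.2] [ 0.562 -0.35   0.007]
gap 0.78 [205. 164. 342. 252.] [274.1 207.6] [0.537 0.048 0.022]
board 0.8 [211. 166. 339. 252.] [274.4 207.6] [0.537 0.048 0.02 ]
pull 0.65 [216. 182. 285. 247.] [250.9 211.6] [0.521 0.123 0.04 ]
loupe 0.64 [359. 155. 369. 169.] [363.1 160.9] [ 0.696 -0.248  0.02 ]
loupe 0.59 [206. 165. 340. 251.] [274.3 207.7] [0.536 0.048 0.02 ]
tumbler 0.77 [133. 176. 166. 203.] [149.3 189.2] [0.593 0.461 0.05 ]
tumbler 0.72 [358. 152. 370. 168.] [363.2 160.8] [ 0.69  -0.244  0.05 ]
tin 0.64 [258. 118. 295. 154.] [277.1 133.2] [0.786 0.041 0.03 ]
reference 0.98 [140. 214. 174. 262.] [149.8 238.8] [0.428 0.438 0.1  ]
```

View pics/top0z.png

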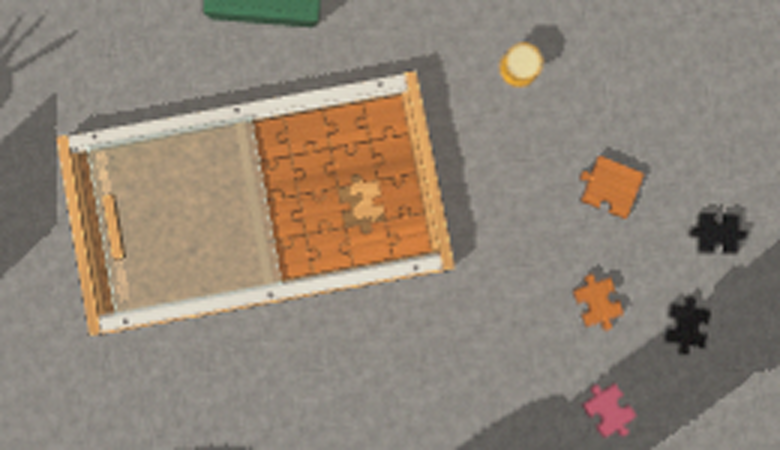

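Call:
carry_out(increments="1 0.032 -0.0245 0.005 0 0 0;1 0.032 -0.0245 0.005 0 0 0;1 0.032 -0.0245 0.005 0 0 0;1 0.032 -0.0245 0.005 0 0 0;1 0.032 -0.0245 0.005 0 0 0;1 0.032 -0.0245 0.005 0 0 0;1 0.032 -0.0245 0.005 0 0 0;1 0.032 -0.0245 0.005 0 0 0")

```text
time_s: 1.65
tool_pos: [0.3951, -0.3396, 0.2517]
tool_rot: [179.7, 0.0, 18.9]
force: [0.2, 0.3, -0.1]
grip_width: 0.0871
```

```bash
python3 - <<'E'
from h import *
st()
p=read_camera('wrist');cv2.imwrite('pics/w1.png',p['img'])
for n,z in(('piece',.014),('stray',.014)):
    for r in masks_of(n,p)[:4]:
        c=cen(r['pixels']);print(n,round(r['confidence'],2),np.round(r['bbox']),np.round(c,1),np.round(p2w(p,c,z)[0],4))
E
```

```text
t 1.65 pos [ 0.3951 -0.3396  0.2517] rot [1.797e+02 4.000e-02 1.889e+01] F [ 0.23  0.33 -0.14] w 0.0871
piece 0.74 [332. 183. 382. 232.] [357.5 207.2] [ 0.4086 -0.428   0.014 ]
piece 0.69 [398. 109. 453. 161.] [423.1 134.6] [ 0.5095 -0.4648  0.014 ]
piece 0.66 [265. 132. 302. 188.] [285.2 159.1] [ 0.4341 -0.3291  0.014 ]
piece 0.62 [243. 229. 285. 277.] [262.6 252.5] [ 0.3174 -0.3398  0.014 ]
stray 0.83 [302.   8. 378.  87.] [341.5  45.6] [ 0.5621 -0.346   0.014 ]
```

View pics/w1.png

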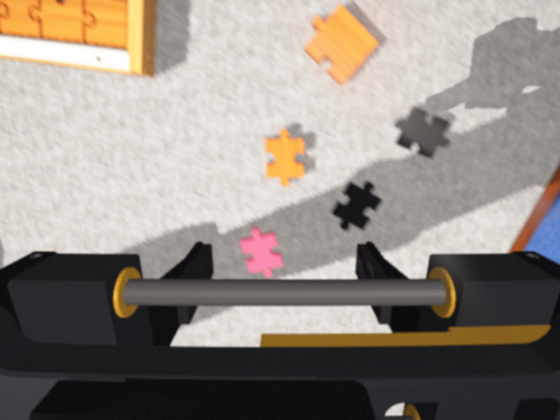

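Call:
carry_out(increments="1 0 0 0.035 0 0 0;1 0 0 0.035 0 0 0;1 0 0 0.035 0 0 0;1 0 0 0 0 0 0")

```text
time_s: 2.3
tool_pos: [0.3938, -0.3448, 0.146]
tool_rot: [179.4, 0.1, 18.8]
force: [-0.3, -0.1, -0.2]
grip_width: 0.087
```

```bash
cat > piece.py <<'E'
from h import *
def fit(p,m,z):
    # rectify mask into metric top plane; fit template of the piece
    ys,xs=np.nonzero(m); w=p2w(p,np.c_[xs,ys],z)[:,:2]
    c0=w.mean(0); return w
E
python3 - <<'E'
from h import *
st()
p=read_camera('wrist');cv2.imwrite('pics/w2.png',p['img'])
for n,z in(('piece',.014),):
    for r in masks_of(n,p)[:4]:
        c=cen(r['pixels']);print(n,round(r['confidence'],2),np.round(r['bbox']),np.round(c,1),np.round(p2w(p,c,z)[0],4))
E
```

```text
t 2.3 pos [ 0.3938 -0.3448  0.146 ] rot [1.7942e+02 6.0000e-02 1.8830e+01] F [-0.3  -0.07 -0.15] w 0.087
piece 0.9 [439.  99. 519. 172.] [478.5 134.9] [ 0.5098 -0.4639  0.014 ]
piece 0.85 [229. 266. 280. 335.] [251.8 307. ] [ 0.311  -0.3443  0.014 ]
piece 0.8 [251. 132. 306. 212.] [280.  171.3] [ 0.4341 -0.3294  0.014 ]
```

View pics/w2.png

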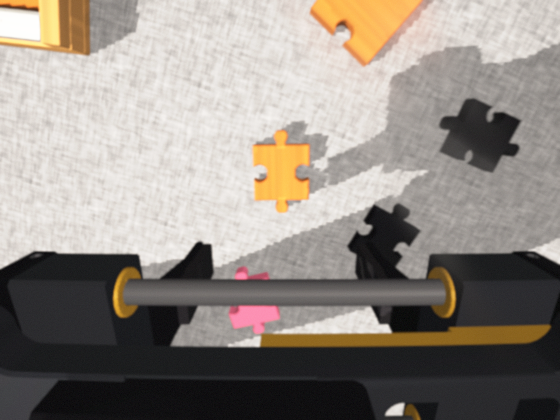

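```bash
cat > piece.py <<'E'
from h import *
from scipy.optimize import minimize
SS=8
def shape_pts(grow=0):
    # boolean raster of the piece in 0.25mm cells -> outline points
    g=np.arange(-36,36,.25); X,Y=np.meshgrid(g,g)
    b=(abs(X)<21.5)&(abs(Y)<21.5)
    for s in(1,-1):
        b|=((X-s*27)**2+Y**2<25)|((abs(Y)<3.5)&(s*X>0)&(abs(X)<27))
        b&=~(((Y-s*16)**2+X**2<30)|((abs(X)<4)&(s*Y>16)))
    c=max(cv2.findContours(b.astype(np.uint8),cv2.RETR_EXTERNAL,cv2.CHAIN_APPROX_NONE)[0],key=cv2.contourArea)
    c=c.reshape(-1,2)
    return np.c_[g[c[:,0]],g[c[:,1]]]/1000
P=shape_pts()
def render(p,x,y,a,zs,off,S):
    R=np.array([[np.cos(a),-np.sin(a)],[np.sin(a),np.cos(a)]]); w=P@R.T+[x,y]
    im=np.zeros(S,np.uint8)
    for z in zs:
        uv=(w2p(p,np.c_[w,np.full(len(w),z)])-off+.5)*4-.5
        k=np.zeros(S,np.uint8);cv2.fillPoly(k,[np.round(uv*16).astype(np.int32)],255,cv2.LINE_AA,4);im=np.maximum(im,k)
    return im
def fit(p,mask,x,y,a,zs=(.002,.005,.008,.011,.014)):
    ys,xs=np.nonzero(mask);x0,y0=xs.min()-6,ys.min()-6;x1,y1=xs.max()+7,ys.max()+7
    m=(mask[y0:y1,x0:x1]*255).astype(np.uint8)
    S=((y1-y0)*4,(x1-x0)*4)
    mf=m.astype(float)
    def cost(v):
        r=cv2.resize(render(p,x+v[0]/1e3,y+v[1]/1e3,a+np.radians(v[2]),zs,np.array([x0,y0]),S),(x1-x0,y1-y0),interpolation=cv2.INTER_AREA).astype(float)
        return abs(r-mf).sum()/mf.sum()
    best=None
    for da in(-8,0,8):
        q=minimize(cost,[0,0,da],method='Nelder-Mead',options=dict(initial_simplex=[[0,0,da],[3,0,da],[0,3,da],[0,0,da+6]],xatol=.02,fatol=1e-5))
        if best is None or q.fun<best.fun:best=q
    v=best.x
    return x+v[0]/1e3,y+v[1]/1e3,np.degrees(a)+v[2],best.fun
E
python3 - <<'E'
from piece import *
o=st()
p=read_camera('wrist')
h=cv2.cvtColor(p['img'],cv2.COLOR_BGR2HSV)
b=((h[...,1]>150)&(h[...,0]<25)&(h[...,2]>120)).astype(np.uint8)
sel=np.zeros_like(b);sel[120:225,240:320]=b[120:225,240:320]
n,l,s,_=cv2.connectedComponentsWithStats(sel)
i=1+np.argmax(s[1:,4]);m=l==i;print(s[i])
print(fit(p,m,.434,-.329,np.radians(19)))
r=[r for r in masks_of('piece',p) if abs(cen(r['pixels'])[0]-280)<15 and abs(cen(r['pixels'])[1]-171)<15]
if r: print(r[0]['pixels'].sum(),fit(p,r[0]['pixels'],.434,-.329,np.radians(19)))
st()
E
```

```text
t 2.4 pos [ 0.3959 -0.346   0.1492] rot [ 1.791e+02 -1.200e-01  1.884e+01] F [0.23 0.33 0.13] w 0.0874
[ 251  133   54   80 2738]
(np.float64(0.4333398453447975), np.float64(-0.33037070785407446), np.float64(19.40738642918974), np.float64(0.10963491313252839))
3065 (np.float64(0.43326848954715885), np.float64(-0.32978818930180576), np.float64(19.33216773112859), np.float64(0.0620465086524006))
t 2.5 pos [ 0.3969 -0.3459  0.1502] rot [178.99  -0.2   18.89] F [-0.2   0.74  0.1 ] w 0.0868
```

Call:
carry_out(increments="1 0.02 -0.0017 0.015 1 0 -0.5;1 0.02 -0.0017 0.015 0 0 0;1 0 0 0.015 0 0 0;1 0 0 0 0 0 0;1 0 0 0 0 0 0")

```text
time_s: 3.12
tool_pos: [0.4363, -0.3342, 0.1112]
tool_rot: [179.4, -0.4, 19.2]
force: [0.1, 0.6, -0.5]
grip_width: 0.0872
```

```bash
python3 - <<'E'
from h import *
for _ in range(3): st();p=read_camera('wrist')
cv2.imwrite('pics/w3.png',p['img'])
E
```

```text
t 3.125 pos [ 0.4363 -0.3342  0.1112] rot [179.37  -0.44  19.24] F [ 0.1   0.62 -0.52] w 0.0872
t 3.175 pos [ 0.436  -0.3343  0.1111] rot [179.38  -0.43  19.22] F [-0.16  0.29  0.37] w 0.0874
t 3.225 pos [ 0.4361 -0.3342  0.1111] rot [179.38  -0.44  19.22] F [-0.51 -0.11  0.33] w 0.0874
```

View pics/w3.png

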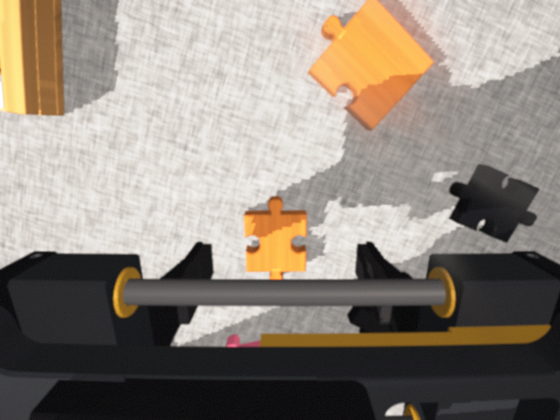

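Call:
carry_out(increments="1 -0.0012 -0.0049 0.01 0.6 0 -0.2;1 0 0 0.012 0 0 0;1 0 0 0.011 0 0 0;1 0 0 0 0 0 0", force=20)

```text
time_s: 3.78
tool_pos: [0.4327, -0.3296, 0.0754]
tool_rot: [-179.9, -0.4, 19.4]
force: [-1.3, -0.4, 0.1]
grip_width: 0.0871
```

```bash
python3 - <<'E'
from h import *
for _ in range(2): st();p=read_camera('wrist')
cv2.imwrite('pics/w4.png',p['img'])
E
```

```text
t 3.775 pos [ 0.4327 -0.3296  0.0754] rot [-179.94   -0.4    19.4 ] F [-1.27 -0.36  0.1 ] w 0.0871
t 3.825 pos [ 0.433  -0.3298  0.0759] rot [-179.98   -0.43   19.4 ] F [ 1.16  0.1  -0.38] w 0.0869
```

View pics/w4.png

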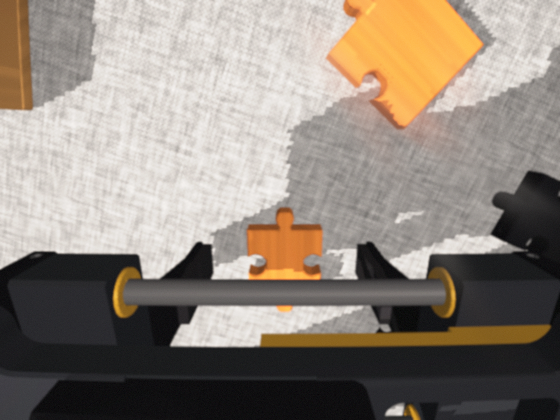

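Call:
carry_out(increments="0.5 0 0 -0.0012 0 0 0;0.4 0 0 0 0 0 0;0.4 0 0 0 0 0 0;0.4 0 0 0 0 0 0;0.4 0 0 0 0 0 0", force=20)

```text
time_s: 4.5
tool_pos: [0.4343, -0.3307, 0.0791]
tool_rot: [179.8, -0.5, 19.4]
force: [0.3, 0.2, 0.1]
grip_width: 0.0452
```

```bash
python3 - <<'E'
from h import *
st();p=read_camera('wrist')
cv2.imwrite('pics/w5.png',p['img'])
E
```

```text
t 4.5 pos [ 0.4343 -0.3307  0.0791] rot [179.83  -0.54  19.4 ] F [0.34 0.24 0.06] w 0.0452
```

View pics/w5.png

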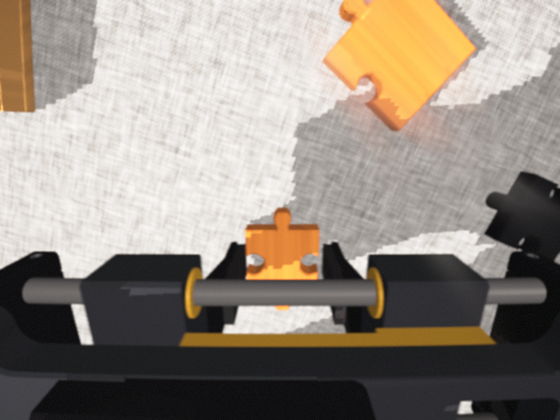

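Call:
carry_out(increments="0.5 0 0 0.002 0 0 0;0.4 0 0 0 0 0 0;0.4 0 0 0 0 0 0;0.4 0 0 0 0 0 0", force=20)

```text
time_s: 5.05
tool_pos: [0.4344, -0.3306, 0.0773]
tool_rot: [179.8, -0.5, 19.4]
force: [0.3, 0.4, -0.0]
grip_width: 0.0422
```

Call:
carry_out(increments="0.4 0 0 -0.04 0 0 0;0.4 0 0 -0.04 0 0 0;0.4 0.012 -0.028 -0.03 0 0 0;0.4 0.014 -0.033 -0.01 0 0 0;0.4 0.014 -0.033 0 0 0 0;0.4 0.014 -0.033 0 0 0 0;0.4 0.014 -0.033 0 0 0 0;0.4 0.014 -0.033 0 0 0 0;0.4 0.014 -0.033 0 0 0 0;0.4 0 0 0 0 0 5;0.4 0 0 0 0 0 5;0.4 0 0 0 0 0 0;0.4 0 0 0 0 0 0")

```text
time_s: 6.68
tool_pos: [0.4489, -0.0776, 0.2015]
tool_rot: [179.8, -0.7, 9.3]
force: [-0.1, 0.8, -0.9]
grip_width: 0.0422
```

```bash
python3 - <<'E'
from h import *
st();p=read_camera('wrist')
cv2.imwrite('pics/w6.png',p['img'])
E
```

```text
t 6.675 pos [ 0.4489 -0.0776  0.2015] rot [179.83  -0.66   9.26] F [-0.07  0.79 -0.94] w 0.0422
```

View pics/w6.png

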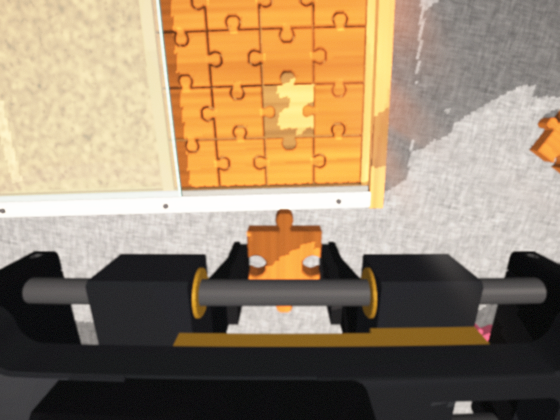

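```bash
python3 - <<'E'
from h import *
ims=[read_camera('wrist') for _ in range(3)]
p=ims[-1]; a=np.mean([i['img'].astype(float) for i in ims],0).astype(np.uint8)
cv2.imwrite('pics/g_avg.png',a)
import pickle;q={k:v for k,v in p.items()};pickle.dump(q,open('g.pkl','wb'))
z=cv2.resize(a[55:165,235:345],None,fx=5,fy=5,interpolation=cv2.INTER_CUBIC);cv2.imwrite('pics/g_z.png',z)
z=cv2.resize(a[195:325,210:360],None,fx=4,fy=4,interpolation=cv2.INTER_CUBIC);cv2.imwrite('pics/g_z2.png',z)
st()
E
```

```text
t 6.875 pos [ 0.4489 -0.0777  0.2015] rot [179.84  -0.66   9.19] F [ 0.07 -0.12  0.34] w 0.0422
```

View pics/g_z.png

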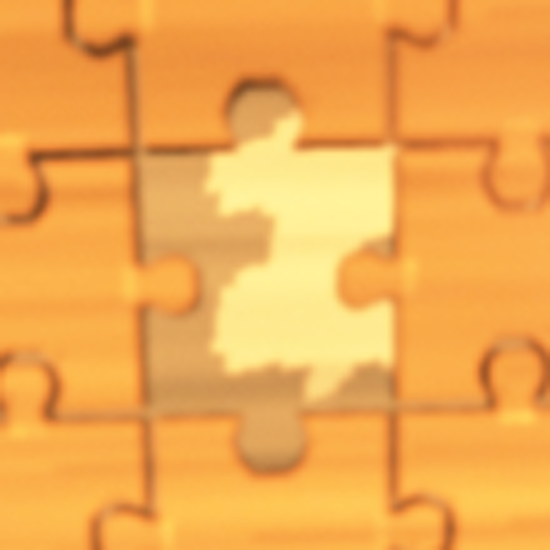

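View pics/g_z2.png

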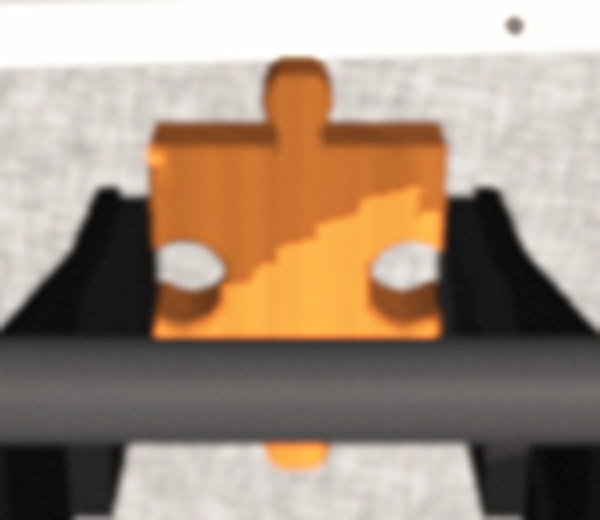

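```bash
cat > gap.py <<'E'
from h import *
import pickle
p=pickle.load(open('g.pkl','rb'))
f=lambda uv,o=(235,55),s=5:(np.array(uv,float)+.5)/s-.5+np.array(o)
C=p2w(p,f([(137,150),(395,146),(395,408),(149,415)]),.022)[:,:2] # TL TR BR BL
print(np.round(C,4))
c=C.mean(0);print('corner centre',c)
e=lambda a,b:np.degrees(np.arctan2(*(b-a)[::-1]))
print('x-dir yaw',e(C[3],C[0]),e(C[2],C[1]),'y-dir yaw',e(C[1],C[0])-90,e(C[2],C[3])-90)
print('sizes',[np.linalg.norm(C[i]-C[(i+1)%4]) for i in range(4)])
T=p2w(p,f([(263,80),(271,472)]),.022)[:,:2];print('tips',T.mean(0),np.linalg.norm(T[0]-T[1]),e(T[1],T[0]))
S=p2w(p,f([(200,285),(337,278)]),.022)[:,:2];print('knobs',S.mean(0),np.linalg.norm(S[0]-S[1]))
R=p2w(p,[(0,211.5),(372,200)],.033)[:,:2];print('rail yaw',e(R[1],R[0])-90)
# long seams of the puzzle
L=p2w(p,f([(130,40),(150,515),(390,40),(395,515)]),.022)[:,:2];print('seams',e(L[1],L[0]),e(L[3],L[2]))
# held piece, top face z
o=get_obs();zt=o['tool_pos'][2]-.0773+.014;print('ztop',zt)
g=lambda uv:f(uv,(210,195),4)
H=p2w(p,g([(157,143),(440,143)]),zt)[:,:2];print('held far edge w',np.linalg.norm(H[0]-H[1]),'yaw',e(H[1],H[0])-90)
Kn=p2w(p,g([(298,72)]),zt)[:,:2];Km=p2w(p,g([(296,470)]),zt)[:,:2]
print('knob tips',Kn,Km,np.linalg.norm(Kn-Km),'centre',(Kn+Km)/2,'yaw',e(Km[0],Kn[0]),'tcp',o['tool_pos'],o['tool_rot'])
E
python3 gap.py
```

```text
[[ 0.5582 -0.0412]
 [ 0.5661 -0.0855]
 [ 0.5223 -0.0937]
 [ 0.5139 -0.0497]]
corner centre [ 0.54008966 -0.06752715]
x-dir yaw 10.914996710551685 10.638364083057098 y-dir yaw 10.082320345664868 10.80660550533888
sizes [np.float64(0.04495763927573002), np.float64(0.044560216519358486), np.float64(0.04473782916105608), np.float64(0.0451284067780997)]
tips [ 0.54010365 -0.06717866] 0.06667105510382709 10.624926556039465
knobs [ 0.54020696 -0.06740216] 0.024399489080016473
rail yaw 10.948466378014999
seams 10.698345520859329 11.24632952430683
ztop 0.1382302926117781
held far edge w 0.04039254685287017 yaw 9.14768071520973
knob tips [[ 0.47995778 -0.07302148]] [[ 0.41611027 -0.08306376]] 0.06463244034793357 centre [[ 0.44803402 -0.07804262]] yaw 8.938561977731661 tcp [ 0.44894249 -0.07765388  0.20153029] [179.83684973  -0.66306724   9.19237895]
```

Call:
carry_out(increments="0.4 0.03 0.0014 0 0 -0.66 -1.6;0.4 0.032 0.0014 0.01 0 0 0;0.4 0.028 0.0014 0.025 0 0 0;0.4 0 0 0.02 0 0 0;0.4 0 0 0 0 0 0;0.4 0 0 0 0 0 0")

```text
time_s: 7.62
tool_pos: [0.5417, -0.0675, 0.1461]
tool_rot: [179.8, -0.1, 10.7]
force: [-0.2, -0.4, 0.3]
grip_width: 0.0426
```

```bash
python3 - <<'E'
from h import *
st();p=read_camera('wrist');st()
cv2.imwrite('pics/w7.png',p['img'])
E
```

```text
t 7.625 pos [ 0.5417 -0.0675  0.1461] rot [ 1.7976e+02 -7.0000e-02  1.0750e+01] F [-0.18 -0.39  0.29] w 0.0426
t 7.675 pos [ 0.5415 -0.0676  0.1461] rot [ 1.7975e+02 -6.0000e-02  1.0740e+01] F [ 0.71  0.71 -0.64] w 0.0424
```

View pics/w7.png

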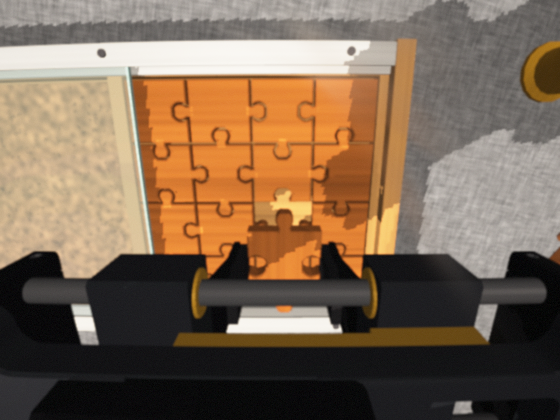

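Call:
carry_out(increments="0.4 0 -0.0005 0.02 0.2 0 0;0.4 0 0 0.02 0 0 0;0.4 0 0 0 0 0 0;0.4 0 0 0 0 0 0")

```text
time_s: 8.18
tool_pos: [0.5417, -0.0681, 0.1055]
tool_rot: [179.8, -0.2, 10.7]
force: [-0.6, 0.6, 0.4]
grip_width: 0.0426
```

```bash
python3 - <<'E'
from h import *
st();p=read_camera('wrist');st()
cv2.imwrite('pics/w8.png',cv2.resize(p['img'][150:330,180:390],None,fx=3,fy=3,interpolation=cv2.INTER_CUBIC))
p=read_camera('side');cv2.imwrite('pics/s8.png',cv2.resize(p['img'][150:330,160:370],None,fx=3,fy=3,interpolation=cv2.INTER_CUBIC))
E
```

```text
t 8.175 pos [ 0.5417 -0.0681  0.1055] rot [179.84  -0.2   10.68] F [-0.57  0.61  0.39] w 0.0426
t 8.225 pos [ 0.5416 -0.0681  0.1055] rot [179.84  -0.19  10.68] F [-0.87 -0.35 -0.14] w 0.0424
```

View pics/w8.png

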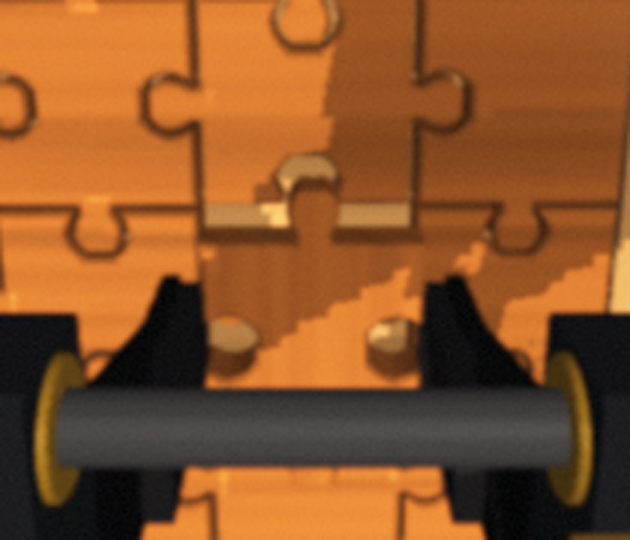

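View pics/s8.png

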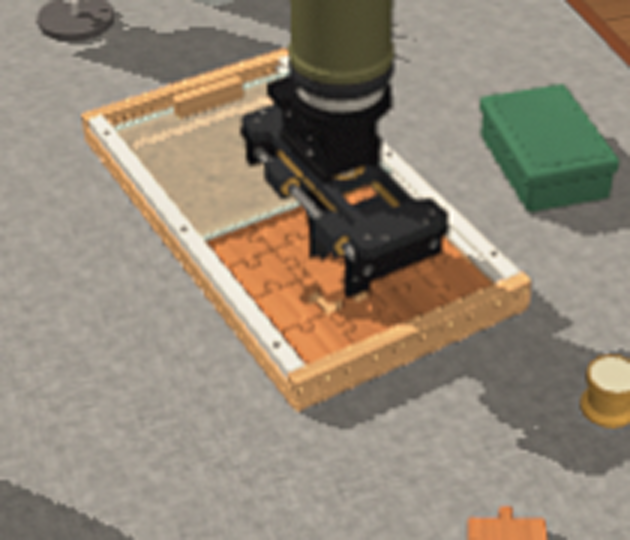

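```bash
python3 - <<'E'
from h import *
p=read_camera('wrist');o=st()
cv2.imwrite('pics/w9.png',cv2.resize(p['img'][195:290,235:335],None,fx=6,fy=6,interpolation=cv2.INTER_CUBIC))
import pickle;pickle.dump(p,open('g2.pkl','wb'))
# overlay expected: gap outline model at z=.022 from estimate; piece top outline from tcp
from piece import P
def tf(x,y,a):
    a=np.radians(a);return P@np.array([[np.cos(a),-np.sin(a)],[np.sin(a),np.cos(a)]]).T+[x,y]
im=cv2.resize(p['img'][150:330,180:390],None,fx=3,fy=3,interpolation=cv2.INTER_CUBIC)
def dr(w,z,col):
    uv=((w2p(p,np.c_[w,np.full(len(w),z)])-[180,150]+.5)*3-.5).astype(np.int32);cv2.polylines(im,[uv],True,col,1)
dr(tf(.5401,-.0673,10.7),.022,(0,255,0))
t=o['tool_pos'];dr(tf(t[0]-.0015*.98,t[1]-.0015*.186,10.65),t[2]-.0773+.014,(255,0,0))
cv2.imwrite('pics/ov.png',im)
E
```

```text
t 8.325 pos [ 0.5419 -0.0681  0.1059] rot [179.82  -0.23  10.68] F [-0.15 -0.04  0.12] w 0.0422
```

View pics/ov.png

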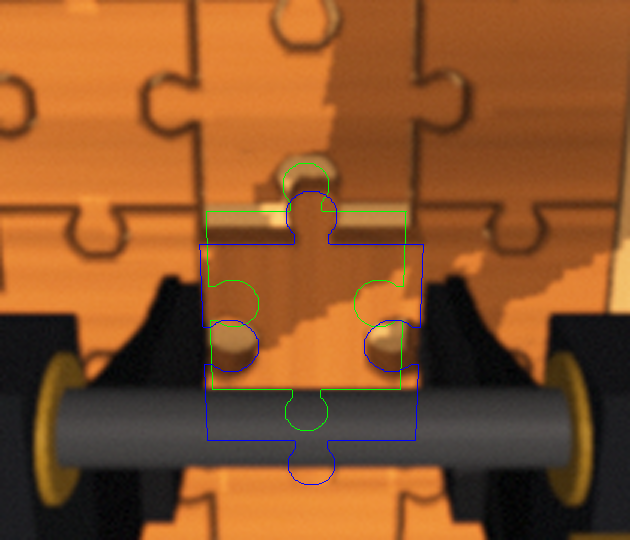

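View pics/w9.png

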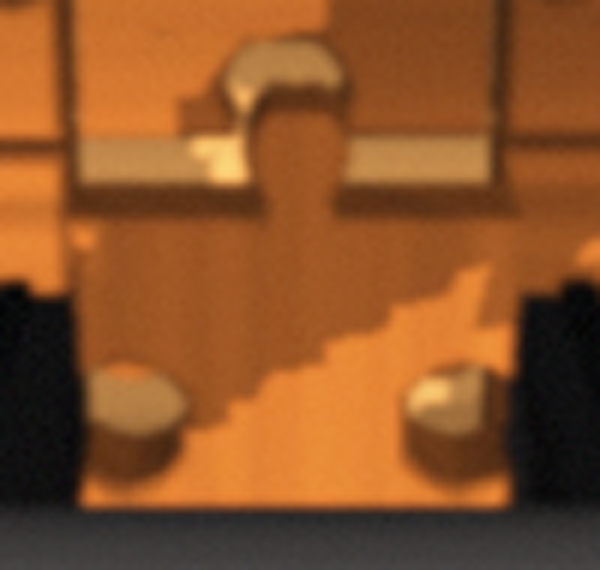

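Call:
carry_out(increments="0.4 -0.0003 -0.0016 0 0.15 0 0;0.4 0 0 0.004 0 0 0;0.4 0 0 0 0 0 0")

```text
time_s: 8.7
tool_pos: [0.5418, -0.0666, 0.1026]
tool_rot: [179.9, -0.3, 10.7]
force: [0.5, -0.7, 0.2]
grip_width: 0.0423
```

```bash
cat > ov.py <<'E'
import sys
from piece import *
p=read_camera('wrist');o=st()
def tf(x,y,a):
    a=np.radians(a);return P@np.array([[np.cos(a),-np.sin(a)],[np.sin(a),np.cos(a)]]).T+[x,y]
im=cv2.resize(p['img'][170:320,200:370],None,fx=4,fy=4,interpolation=cv2.INTER_CUBIC)
raw=im.copy()
def dr(w,z,col):
    uv=((w2p(p,np.c_[w,np.full(len(w),z)])-[200,170]+.5)*4-.5).astype(np.int32);cv2.polylines(im,[uv],True,col,1)
G=np.array([.5401,-.0673])
dr(tf(*G,10.7),.022,(0,255,0))
t=o['tool_pos'];y=np.radians(o['tool_rot'][2]);pc=t[:2]-.0013*np.array([np.cos(y),np.sin(y)])+.0003*np.array([np.sin(y),-np.cos(y)])
dr(tf(*pc,o['tool_rot'][2]-.05),t[2]-.0773+.014,(255,0,0))
d=G-pc;print('need tool x,y mm',1e3*(d@[np.cos(y),np.sin(y)]),1e3*(d@[np.sin(y),-np.cos(y)]),'bottom z',t[2]-.0773)
cv2.imwrite(sys.argv[1],im);cv2.imwrite(sys.argv[1][:-4]+'r.png',raw)
E
python3 ov.py pics/ov2.png
```

```text
t 8.75 pos [ 0.542  -0.0665  0.1028] rot [179.93  -0.34  10.68] F [ 0.32 -0.4  -0.91] w 0.0423
need tool x,y mm -0.7179763347021884 0.10949999726671686 bottom z 0.02545625727523705
```

View pics/ov2.png

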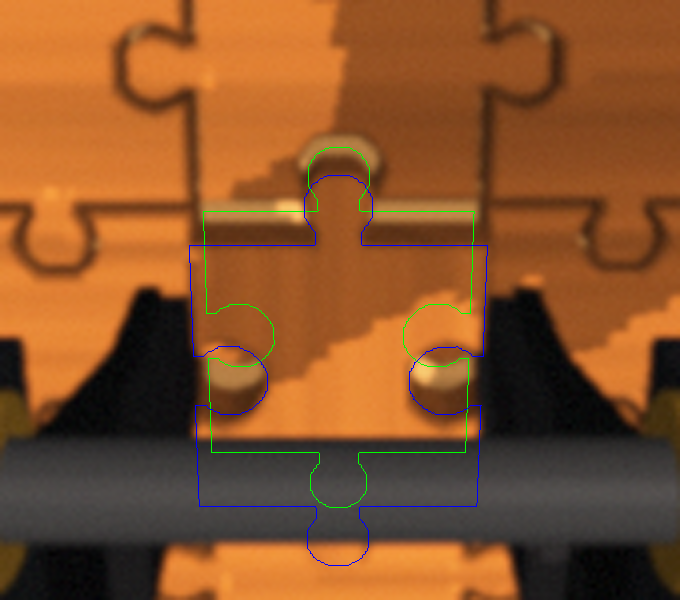

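Call:
carry_out(increments="0.4 -0.0006 0 0.003 0 -0.3 0;0.4 0 0 0.003 0 0 0;0.4 0 0 0.003 0 0 0;0.4 0 0 0 0 0 0")

```text
time_s: 9.25
tool_pos: [0.5413, -0.0666, 0.0929]
tool_rot: [179.9, -0.0, 10.7]
force: [-0.2, -0.7, -0.3]
grip_width: 0.0423
```

```bash
python3 ov.py pics/ov3.png
```

```text
t 9.3 pos [ 0.5414 -0.0667  0.0931] rot [ 1.7993e+02 -2.0000e-02  1.0680e+01] F [-0.11  0.07  0.18] w 0.0423
need tool x,y mm -0.09276349971643255 0.0941779017633716 bottom z 0.01576363529839256
```

View pics/ov3r.png

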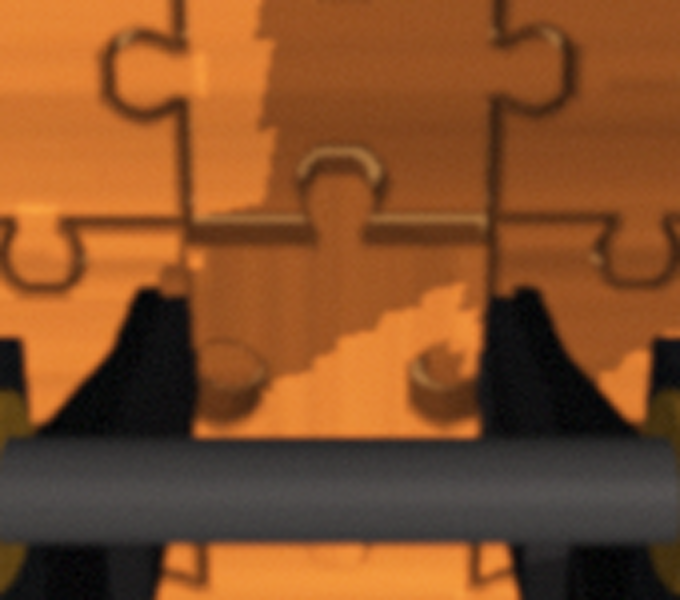

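Call:
carry_out(increments="0.7 0 0 0 0 0 0;0.7 0 0 0 0 0 0;0.7 0 0 0 0 0 0;0.7 0 0 -0.02 0 0 0;0.7 0 0 -0.03 0 0 0;0.7 -0.02 0 -0.01 0 0 0;0.3 -0.03 0 0 0 0 0;0 0 0 0 0 0 0;0 0 0 0 0 0 0")

```text
time_s: 10.42
tool_pos: [0.4944, -0.0755, 0.1627]
tool_rot: [179.7, -0.5, 10.8]
force: [-1.1, 0.3, 0.6]
grip_width: 0.0383
```

```bash
python3 - <<'E'
from h import *
p=read_camera('wrist');st()
cv2.imwrite('pics/w10.png',p['img'])
E
```

```text
t 10.475 pos [ 0.4943 -0.0754  0.1626] rot [179.73  -0.48  10.78] F [0.05 0.57 0.02] w 0.0347
```

View pics/w10.png

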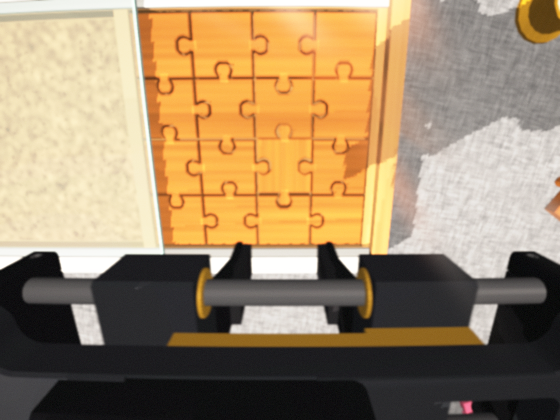

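Call:
carry_out(increments="0 0.024 0.0003 0.005 0.2 -0.4 0;0 0.023 0.0003 0.02 0 0 0;0 0 0 0.02 0 0 0;0 0 0 0.018 0 0 0;0 0 0 0 0 0 0;0 0 0 0 0 0 0", force=20)

```text
time_s: 11.22
tool_pos: [0.5461, -0.0659, 0.0991]
tool_rot: [180.0, -0.3, 10.8]
force: [0.5, -0.1, 0.2]
grip_width: 0.0003
```

Call:
carry_out(increments="0 -0.0062 0 0.002 0 0 0;0 0 0 0.003 0 0 0;0 0 0 0.003 0 0 0;0 0 0 0.003 0 0 0")

```text
time_s: 11.72
tool_pos: [0.5405, -0.0676, 0.092]
tool_rot: [179.8, -0.4, 10.8]
force: [-11.8, 1.4, 33.0]
grip_width: 0.0003
```

Call:
carry_out(increments="0 0 0 0.004 0 0 0;0 0 0 0.004 0 0 0;0 0 0 0.004 0 0 0")

```text
time_s: 12.1
tool_pos: [0.5408, -0.0672, 0.092]
tool_rot: [179.5, -0.0, 10.8]
force: [-12.2, 1.2, 29.9]
grip_width: 0.0006
```

Call:
carry_out(increments="0 0 0 0.006 0 0 0;0 0 0 0.006 0 0 0")

```text
time_s: 12.35
tool_pos: [0.5412, -0.0668, 0.0919]
tool_rot: [179.2, 0.3, 10.7]
force: [-19.9, 2.4, 46.1]
grip_width: 0.0003
```

Call:
carry_out(increments="0 0 0 -0.02 0 0 0;0 -0.02 0 -0.03 0 0 0;0 -0.03 0 -0.02 0 0 0;0 0 0 0 0 0 0;0 0 0 0 0 0 0")

```text
time_s: 12.98
tool_pos: [0.4927, -0.075, 0.1666]
tool_rot: [179.0, 0.0, 10.8]
force: [-0.3, -0.1, -0.5]
grip_width: 0.0004
```

```bash
python3 - <<'E'
from h import *
p=read_camera('wrist');st()
cv2.imwrite('pics/w11.png',p['img'])
a=p['img'][80:230,200:350];cv2.imwrite('pics/w11z.png',cv2.resize(a,None,fx=4,fy=4,interpolation=cv2.INTER_CUBIC))
E
```

```text
t 13.025 pos [ 0.4927 -0.075   0.1664] rot [1.7904e+02 5.0000e-02 1.0810e+01] F [-0.84 -0.71  0.64] w 0.0005
```

View pics/w11.png

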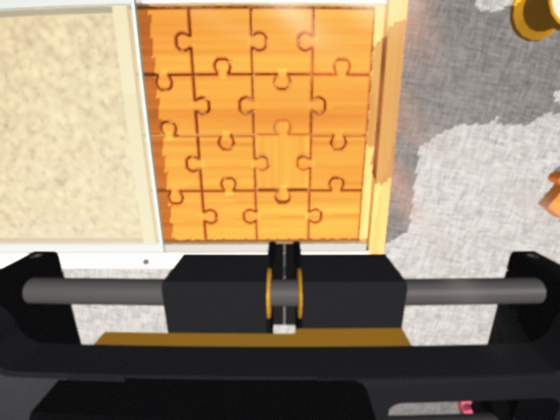

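View pics/w11z.png

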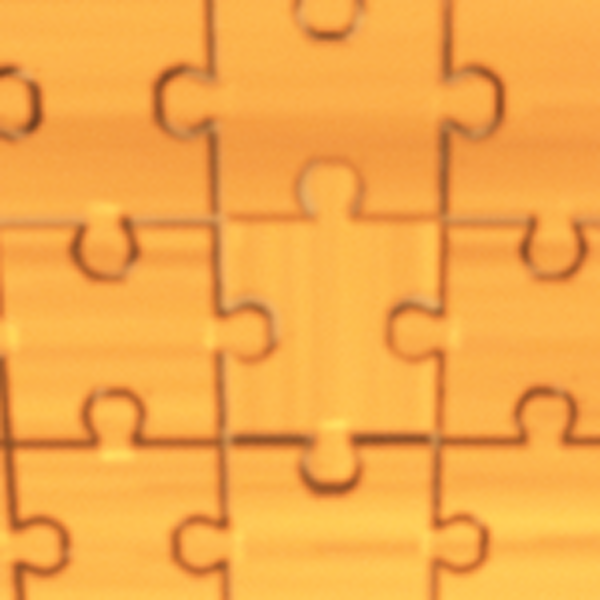

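Call:
carry_out(increments="0 0 -0.01 -0.02 1 0 0;0 0.003 -0.036 -0.005 0 0 0;0 0.003 -0.036 0 0 0 0;0 0.003 -0.036 0 0 0 0;0 0.003 -0.036 0 0 0 0;0 0.003 -0.036 0 0 0 0;0 0.003 -0.036 0 0 0 0;0 0.002 -0.036 0 0 0 0;0 0 0 0 0 0 0;0 0 0 0 0 0 0")

```text
time_s: 14.28
tool_pos: [0.4644, 0.1975, 0.1864]
tool_rot: [-179.3, 0.5, 10.9]
force: [-0.6, -1.1, 0.3]
grip_width: 0.0002
```

```bash
python3 - <<'E'
from h import *
p=read_camera('wrist');st()
cv2.imwrite('pics/w12.png',p['img'])
import pickle;pickle.dump(p,open('g3.pkl','wb'))
E
```

```text
t 14.325 pos [0.4643 0.1976 0.1864] rot [-179.24    0.51   10.93] F [0.35 0.03 0.82] w 0.0007
```

View pics/w12.png

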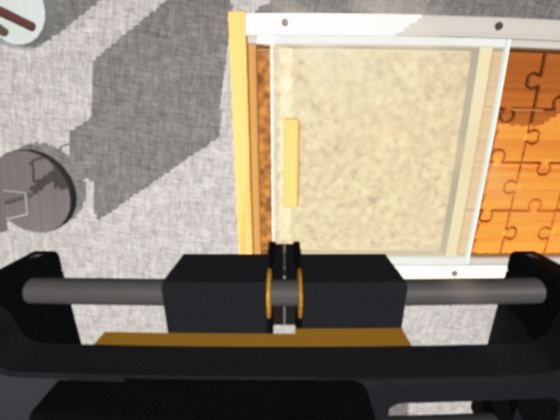

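```bash
python3 - <<'E'
from h import *
import pickle;p=pickle.load(open('g3.pkl','rb'))
C=p2w(p,[(284,118),(297.5,118),(298,207),(284.5,207)],.051)[:,:2];print(C,C.mean(0),np.linalg.norm(C[0]-C[3]),np.linalg.norm(C[0]-C[1]))
E0=p2w(p,[(233,15),(244,255)],.033)[:,:2];print('end stop outer',E0,np.degrees(np.arctan2(*(E0[0]-E0[1])[::-1])))
E1=p2w(p,[(247,15),(254,253)],.033)[:,:2];print('end stop inner',E1)
c=C.mean(0);g=np.array([.5401,-.0673]);a=np.radians(10.7);R=np.array([[np.cos(a),-np.sin(a)],[np.sin(a),np.cos(a)]])
print('pull rel gap in board axes',R.T@(c-g), 'stop rel pull',(R.T@((E0-c).T)).T,(R.T@((E1-c).T)).T)
o=get_obs();print('tcp->pull board axes',R.T@(c-o['tool_pos'][:2]))
E
```

```text
[[0.54411749 0.21455804]
 [0.54603068 0.20468873]
 [0.47848126 0.19029544]
 [0.47636141 0.20103404]] [0.51124771 0.20264406] 0.06909257877197535 0.010053032602001242
end stop outer [[0.60952414 0.26599673]
 [0.41852048 0.22815211]] 11.207181527125934
end stop inner [[0.61139117 0.25574743]
 [0.42235027 0.21939075]]
pull rel gap in board axes [0.02176897 0.2706074 ] stop rel pull [[ 0.10833015  0.04400449]
 [-0.08637897  0.04228089]] [[ 0.10826176  0.03358675]
 [-0.08424246  0.0329608 ]]
tcp->pull board axes [ 0.04704301 -0.003735  ]
```

Call:
carry_out(increments="0 0.024 -0.0115 0 -0.7 0.5 0.1;0 0.023 -0.011 0 0 0 0;0 0 0 0.025 0 0 0;0 0 0 0.025 0 0 0;0 0 0 0 0 0 0;0 0 0 0 0 0 0")

```text
time_s: 15.08
tool_pos: [0.5114, 0.2214, 0.1344]
tool_rot: [179.9, 0.0, 10.1]
force: [-1.0, 0.5, -0.3]
grip_width: 0.0005
```

```bash
python3 - <<'E'
from h import *
o=st();p=read_camera('wrist')
cv2.imwrite('pics/w13.png',p['img'])
c=np.array([.5112,.2026]);a=np.radians(10.8);R=np.array([[np.cos(a),-np.sin(a)],[np.sin(a),np.cos(a)]])
print('tcp rel pull, board axes',R.T@(o['tool_pos'][:2]-c))
E
```

```text
t 15.075 pos [0.5114 0.2214 0.1344] rot [1.7985e+02 2.0000e-02 1.0070e+01] F [-1.05  0.5  -0.33] w 0.0005
tcp rel pull, board axes [0.00369571 0.01843784]
```

View pics/w13.png

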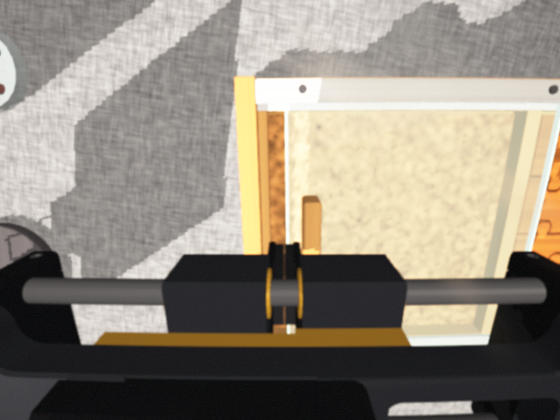

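Call:
carry_out(increments="0 -0.0035 -0.0075 0 0 0 -0.7;0 0 0 0 0 0 0;0 0 0 0.014 0 0 0;0 0 0 0.012 0 0 0;0 0 0 0 0 0 0;0 0 0 0 0 0 0")

```text
time_s: 15.88
tool_pos: [0.5068, 0.2285, 0.1081]
tool_rot: [179.8, -0.1, 10.8]
force: [0.3, -0.3, -0.3]
grip_width: 0.0004
```

```bash
python3 - <<'E'
from h import *
o=st();p=read_camera('wrist')
cv2.imwrite('pics/w14.png',p['img'])
c=np.array([.5112,.2026]);a=np.radians(10.8);R=np.array([[np.cos(a),-np.sin(a)],[np.sin(a),np.cos(a)]])
print('tcp rel pull, board axes',R.T@(o['tool_pos'][:2]-c))
E
```

```text
t 15.875 pos [0.5068 0.2285 0.1081] rot [ 1.7982e+02 -1.1000e-01  1.0810e+01] F [ 0.33 -0.3  -0.27] w 0.0004
tcp rel pull, board axes [0.00058131 0.02627239]
```

View pics/w14.png

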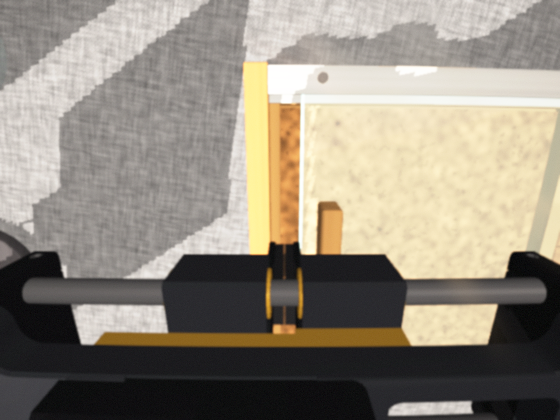

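Call:
carry_out(increments="0 0 0.006 0 0 0 0;0 0 0.01 0 0 0 0;0 0 0.01 0 0 0 0;0 0 0.01 0 0 0 0;0 0 0.01 0 0 0 0;0 0 0.01 0 0 0 0")

```text
time_s: 16.68
tool_pos: [0.5178, 0.1712, 0.1086]
tool_rot: [180.0, -0.2, 10.8]
force: [-0.4, 0.9, -1.4]
grip_width: 0.0003
```

```bash
cat > pl.py <<'E'
import sys
from h import *
o=st();p=read_camera('wrist')
cv2.imwrite(sys.argv[1],p['img'])
c=np.array([.5112,.2026]);a=np.radians(10.8);R=np.array([[np.cos(a),-np.sin(a)],[np.sin(a),np.cos(a)]])
print('tcp rel pull0, board axes',R.T@(o['tool_pos'][:2]-c),'F board',R.T@o['force'][:2])
E
python3 pl.py pics/w15.png
```

```text
t 16.675 pos [0.5178 0.1712 0.1086] rot [ 1.7995e+02 -1.6000e-01  1.0840e+01] F [-0.4   0.89 -1.35] w 0.0003
tcp rel pull0, board axes [ 0.00058824 -0.03204647] F board [-0.2241833   0.95266456]
```

View pics/w15.png

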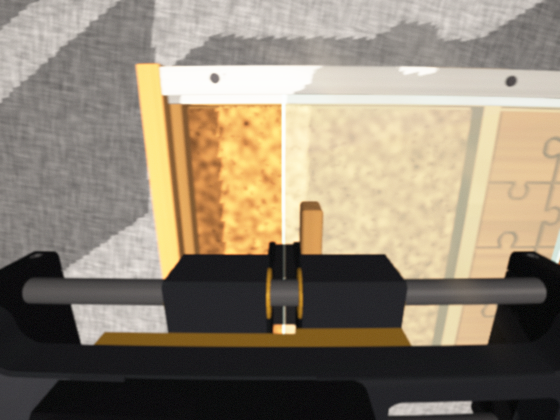

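Call:
carry_out(increments="0 0 0.014 0.0003 0 0 0;0 0 0.014 0.0003 0 0 0;0 0 0.014 0.0003 0 0 0;0 0 0.014 0.0003 0 0 0;0 0 0.014 0.0003 0 0 0;0 0 0.014 0.0003 0 0 0;0 0 0.014 0.0003 0 0 0;0 0 0.014 0.0003 0 0 0")

```text
time_s: 17.73
tool_pos: [0.541, 0.0524, 0.1073]
tool_rot: [179.9, -0.2, 10.8]
force: [0.5, 2.0, 1.9]
grip_width: 0.0005
```

```bash
python3 pl.py pics/w16.png
```

```text
t 17.725 pos [0.541  0.0524 0.1073] rot [179.87  -0.22  10.78] F [0.53 1.96 1.85] w 0.0005
tcp rel pull0, board axes [ 0.00109178 -0.15313222] F board [0.88822264 1.83062672]
```

View pics/w16.png

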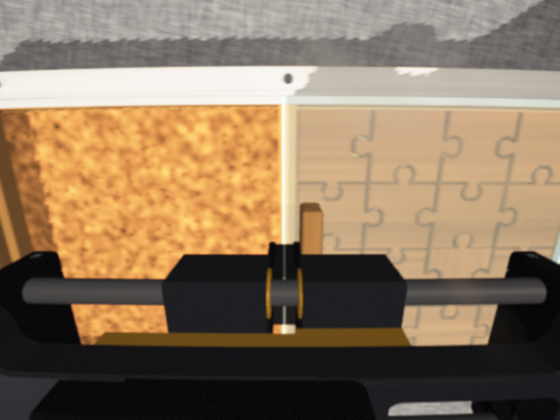

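Passing over the piece freely. Continue slowly to the stop.

Call:
carry_out(increments="0 0 0.006 0 0 0 0;0 0 0.005 0 0 0 0;0 0 0.004 0 0 0 0;0 0 0.004 0 0 0 0")

```text
time_s: 18.27
tool_pos: [0.5419, 0.0472, 0.1072]
tool_rot: [-178.9, -0.2, 11.1]
force: [-2.2, 7.5, 3.4]
grip_width: 0.0009
```

```bash
python3 pl.py pics/w17.png
```

```text
t 18.275 pos [0.5419 0.0472 0.1072] rot [-178.89   -0.18   11.14] F [-2.21  7.51  3.39] w 0.0009
tcp rel pull0, board axes [ 0.00098441 -0.15841536] F board [-0.76716225  7.79615845]
```

```bash
python3 - <<'E'
from h import *
for n,s in(('top',(slice(140,290),slice(190,370))),('side',(slice(140,300),slice(160,360)))):
    p=read_camera(n);cv2.imwrite(f'pics/{n}18.png',cv2.resize(p['img'][s],None,fx=4 if n=='top' else 3.6,fy=4 if n=='top' else 3.6,interpolation=cv2.INTER_CUBIC))
st()
E
```

```text
t 18.425 pos [0.5419 0.0471 0.1073] rot [-178.89   -0.18   11.13] F [-2.34  7.65  3.03] w 0.0005
```

View pics/w17.png

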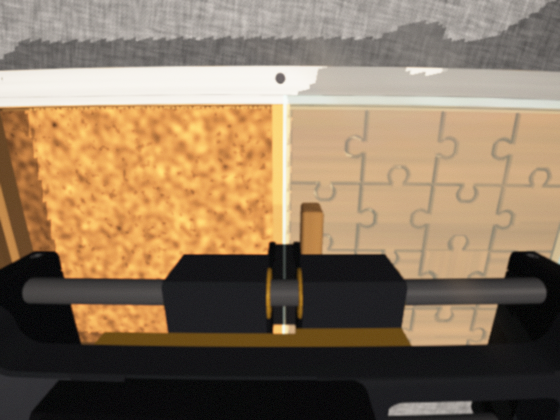

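View pics/side18.png

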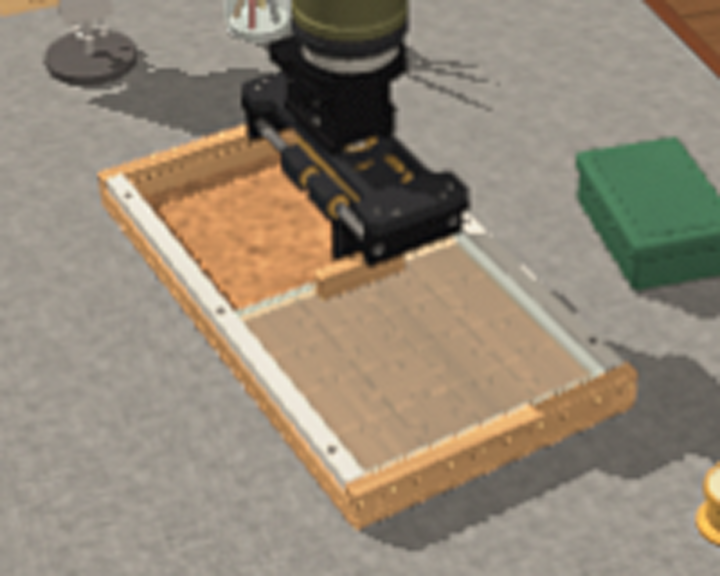

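View pics/top18.png

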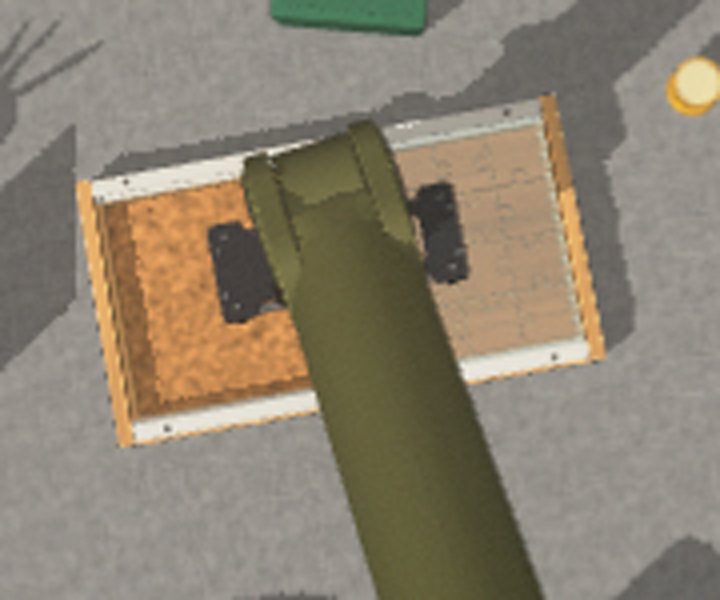

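Call:
carry_out(increments="0 0 0.006 0 -1 0 0.3;0 0 0.006 0 0 0 0;0 0 0.006 0 0 0 0")

```text
time_s: 18.8
tool_pos: [0.5419, 0.0468, 0.1073]
tool_rot: [-178.6, -0.1, 11.5]
force: [-4.1, 10.7, 3.5]
grip_width: 0.0004
```

```bash
python3 pl.py pics/w18.png
```

```text
t 18.8 pos [0.5419 0.0468 0.1073] rot [-1.7864e+02 -1.4000e-01  1.1480e+01] F [-4.06 10.69  3.54] w 0.0004
tcp rel pull0, board axes [ 0.00098507 -0.15876828] F board [-1.98467494 11.26189151]
```

Call:
carry_out(increments="0 0 -0.006 0 -1 0 0.3;0 0 -0.004 -0.01 0 0 0;0 0 0 -0.04 0 0 0;0 0 0 -0.05 0 0 0;0 -0.03 0.03 0 0 0 0;0 -0.03 0.04 0 0 0 0;0 -0.02 0.04 0 0 0 0;0 0 0 0 0 0 0;0 0 0 0 0 0 0")

```text
time_s: 19.98
tool_pos: [0.4819, -0.0742, 0.2146]
tool_rot: [179.8, -0.3, 11.2]
force: [1.3, -0.3, -0.1]
grip_width: 0.0007
```

```bash
python3 pl.py pics/w19.png; python3 - <<'E'
from h import *
p=read_camera('wrist');im=p['img'];cv2.imwrite('pics/w19z.png',cv2.resize(im[0:260,150:420],None,fx=2.3,fy=2.3,interpolation=cv2.INTER_CUBIC))
E
```

```text
t 19.975 pos [ 0.4819 -0.0742  0.2146] rot [179.82  -0.29  11.21] F [ 1.26 -0.29 -0.07] w 0.0007
tcp rel pull0, board axes [-0.08065712 -0.26644199] F board [ 1.18449027 -0.52332661]
```

View pics/w19.png

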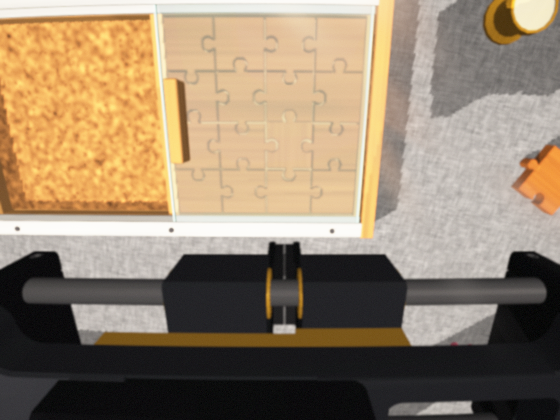

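View pics/w19z.png

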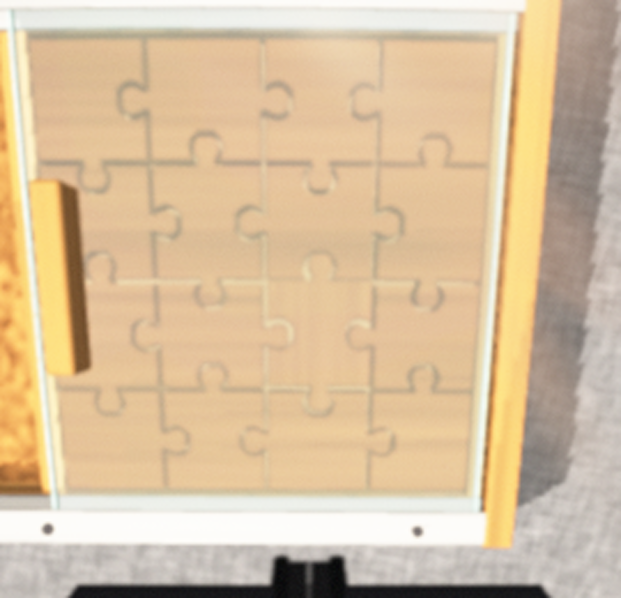

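```bash
python3 - <<'E'
from h import *
p=read_camera('wrist');im=p['img']
cv2.imwrite('pics/e.png',cv2.resize(im[60:160,330:400],None,fx=8,fy=6,interpolation=cv2.INTER_CUBIC))
import pickle;pickle.dump(p,open('g4.pkl','wb'))
a=np.radians(10.8);R=np.array([[np.cos(a),-np.sin(a)],[np.sin(a),np.cos(a)]]);c=np.array([.5112,.2026])
C=p2w(p,[(163,79),(177,79),(187,163),(174,163)],.051)[:,:2];print('pull moved',R.T@(C.mean(0)-c),np.linalg.norm(C[0]-C[3]),np.linalg.norm(C[0]-C[1]))
E
python3 - <<'E'
import sys;sys.path.insert(0,'.')
E
```

```text
pull moved [-0.00041821 -0.17406974] 0.06862022759143702 0.011545520055621676
```

View pics/e.png

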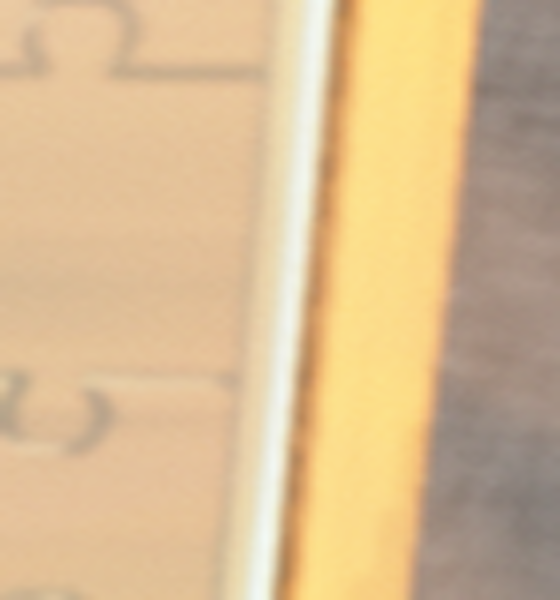

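```bash
python3 - <<'E'
from h import *
import pickle;p=pickle.load(open('g4.pkl','rb'))
a=np.radians(10.8);R=np.array([[np.cos(a),-np.sin(a)],[np.sin(a),np.cos(a)]]);g=np.array([.5401,-.0673])
f=lambda u,v:((u+.5)/8-.5+330,(v+.5)/6-.5+60)
def B(px,z): return np.round(1e3*(R.T@(p2w(p,[px],z)[0,:2]-g)),1)
v=300
print('cover -y edge top',B(f(303,v),.029),'stop inner top',B(f(330,v),.033),'dark start at z.029',B(f(310,v),.029),'stop outer',B(f(447,v),.033))
print('cover +y edge',B((168.5,110),.029), 'pull', B((176,121),.051))
print('puzzle right edge',B(f(243,v),.022))
p3=pickle.load(open('g3.pkl','rb'));p=p3
print('START +y outer',B((238,120),.033),'inner',B((250,120),.033),'cover +y edge',B((272,120),.029),'cover -y edge',B((488,150),.029),'pull',B((291,162),.051))
E
```

```text
cover -y edge top [ 34.5 -71.2] stop inner top [ 34.3 -73.2] dark start at z.029 [ 34.5 -72. ] stop outer [ 34.6 -86.4]
cover +y edge [ 32.8 109.6] pull [22.9 95.8]
puzzle right edge [ 34.8 -66.1]
START +y outer [ 55.4 313.5] inner [ 55.4 303.8] cover +y edge [ 55.4 286.2] cover -y edge [ 32.8 103.3] pull [ 24.1 270.6]
```

Call:
carry_out(increments="0 0.02 -0.03 0 0 -0.3 0.3;0 0.02 -0.03 0 0 0 0;0 0.02 -0.03 0 0 0 0;0 0.02 -0.028 0.01 0 0 0;0 0 0 0.03 0 0 0;0 0 0 0.02 0 0 0;0 0 0 0 0 0 0")

```text
time_s: 21.0
tool_pos: [0.5403, 0.0708, 0.1527]
tool_rot: [-179.9, -0.1, 11.7]
force: [-0.2, -0.4, 0.1]
grip_width: 0.0002
```

```bash
python3 pl.py pics/w20.png
```

```text
t 21.0 pos [0.5403 0.0708 0.1527] rot [-1.799e+02 -5.000e-02  1.174e+01] F [-0.17 -0.38  0.07] w 0.0002
tcp rel pull0, board axes [ 0.00383252 -0.13495626] F board [-0.24015856 -0.34375975]
```

Call:
carry_out(increments="0 -0.0035 0.008 0 0 0 0.9;0 0 0 0.02 0 0 0;0 0 0 0.025 0 0 0;0 0 0 0 0 0 0;0 0 0.008 0 0 0 0;0 0 0.008 0 0 0 0")

```text
time_s: 21.8
tool_pos: [0.543, 0.0481, 0.109]
tool_rot: [-179.7, -0.4, 10.7]
force: [-3.0, 14.8, -2.9]
grip_width: 0.0004
```

```bash
python3 pl.py pics/w21.png
```

```text
t 21.8 pos [0.543  0.0481 0.109 ] rot [-179.68   -0.4    10.72] F [-3.   14.82 -2.94] w 0.0004
tcp rel pull0, board axes [ 0.00231334 -0.15772058] F board [-0.16783954 15.12150294]
```

Call:
carry_out(increments="0 -0.001 0.01 0 0 0 0;0 0 0.01 0 0 0 0")

```text
time_s: 22.1
tool_pos: [0.5431, 0.0463, 0.1092]
tool_rot: [-178.1, -0.6, 11.2]
force: [-5.2, 18.6, -1.0]
grip_width: 0.0006
```

Call:
carry_out(increments="0 0 -0.006 0 0 0 0;0 0 -0.004 -0.01 0 0 0;0 0 0 -0.04 0 0 0;0 0 0 -0.05 0 0 0;0 -0.03 0.03 0 0 0 0;0 -0.03 0.04 0 0 0 0;0 -0.02 0.04 0 0 0 0;0 0 0 0 0 0 0;0 0 0 0 0 0 0")

```text
time_s: 23.22
tool_pos: [0.4861, -0.0799, 0.2192]
tool_rot: [-178.9, -1.3, 10.9]
force: [0.0, 0.4, 0.8]
grip_width: 0.0004
```

```bash
python3 pl.py pics/w22.png; python3 - <<'E'
from h import *
p=read_camera('side');cv2.imwrite('pics/s22.png',cv2.resize(p['img'][150:300,160:360],None,fx=4,fy=4,interpolation=cv2.INTER_CUBIC))
E
```

```text
t 23.225 pos [ 0.4861 -0.0799  0.2192] rot [-178.94   -1.33   10.94] F [0.04 0.4  0.77] w 0.0004
tcp rel pull0, board axes [-0.07755941 -0.27282805] F board [0.11383548 0.38476689]
```

View pics/w22.png

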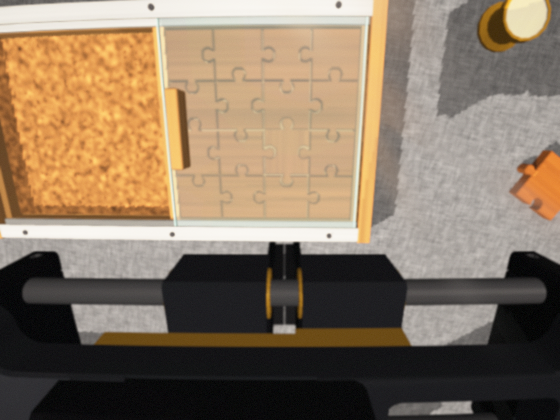

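View pics/s22.png

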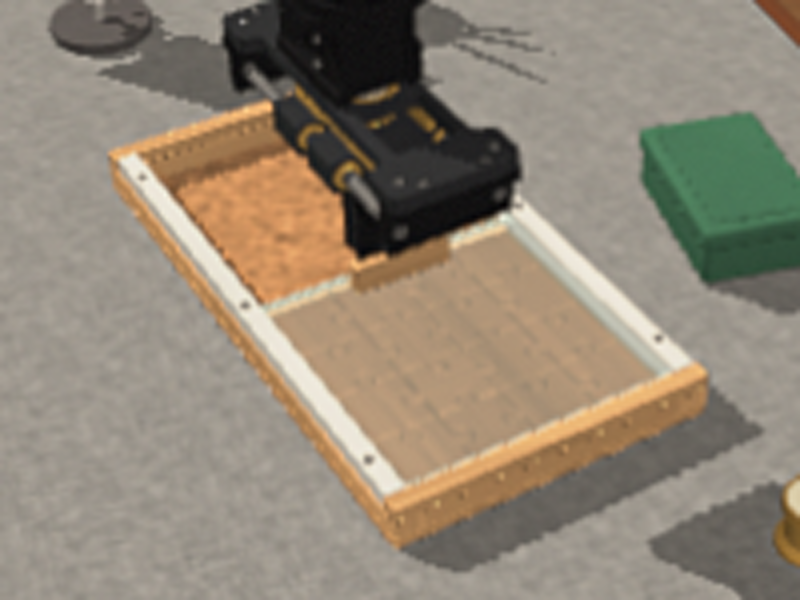

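```bash
python3 -c "
from h import *
st();print(sign_off())"
```

```text
t 23.325 pos [ 0.4862 -0.0795  0.2188] rot [-178.92   -1.3    11.01] F [-0.49  0.43  0.94] w 0.0004
the job is handed in; nothing more can be done
None
```

I set the two-knob piece into the gap and pressed it home, then pushed the cover shut by its pull. I handed the job in at 23.3 s with the arm clear of everything.

- **Piece:** I pressed with up to about 46 N. The fingertips stopped 21.9 mm above the table, and the puzzle's face is at 22 mm. The wrist picture shows it flush, and the cover passed over it with only its normal sliding resistance.
- **Cover:** It came up against a hard stop. A second push of about 19 N moved it no further. The picture shows its leading edge 1–2 mm from the wooden end stop, which is within camera error.
- **Travel:** The pull moved about 174 mm in the pictures, less than the 186 mm of full travel. I take this to mean the cover did not start fully open, since the pictures suggest a start near 0.176 m, but I could not confirm it.
- **Other things:** I didn't touch the stray piece or any of the other things on the table. I did not re-measure their positions at the end.

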